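# Sort the parts taken out of a valve amplifier

## Task

Sort the five loose amplifier parts on the mat: stand the two glass valves upright in the cardboard carton, one in each cell, stand the two blue capacitors side by side in the empty front part of the red bin with their terminals up, and lay the copper-wound choke flat in the empty front part of the green bin. The valves are glass: do not knock them over or let them drop.

Things in the scene. Friction and masses are not known exactly. Their poses are not given: they have to be found in the camera images.
- valve_1_mid (a point): First power valve (vacuum tube), clear glass envelope on a black base with pins, 106 tall, standing upright on its pins at the start. Round: base 40 diameter from 10 to 34 above the foot, straight glass wall 38 diameter from 34 to 88, domed silvered top above; pin circle (foot) 33 diameter. About 70 g, fragile and easily tipped. Origin: on its axis, half-way up, 53 above its foot; z axis up along the valve. Sizes in mm.
- valve_2_mid (a point): Second valve, exactly like the first (they are interchangeable). Origin and axes as for the first. Sizes in mm.
- can_1_mid (a point): First electrolytic can capacitor with a blue sleeve, 35 diameter, body 50 tall, standing on its closed end with the dark end disc and two small metal terminals on top (terminals 5 more). About 60 g. Origin: on its axis, half-way up the body, 25 above its foot; z axis up, towards the terminals. Sizes in mm.
- can_2_mid (a point): Second capacitor, exactly like the first (they are interchangeable). Origin and axes as for the first. Sizes in mm.
- choke_mid (a point): Toroidal choke: a ring wound with copper wire, lying flat, 56 outer diameter, 26 tall, hole about 23 across. It can be gripped across its outside. About 150 g. Origin: at its centre, half-way up, 13 above its underside; z axis up. Sizes in mm.
- valve_carton: Open brown cardboard carton, fixed to the mat, 74 along its x by 140 along its y, walls 32 high and 4 thick, floor 4 thick, with a white divider (top 32 above the mat) that makes two square cells, each 66 (x) by 64 (y) inside. Cell centres at y = +34 and y = -34, x = 0 in its frame. Its opened lid lies folded back low on the far (+x) side. Origin: underside of the floor, in the middle between the cells; z up. Sizes in mm.
- can_bin: Red plastic stacking bin, fixed to the mat. Empty front compartment 90 (x) by 140 (y) inside, walls 36 high and 4 thick, floor 4 thick. Behind it (+x) across a 36 high divider is a compartment with walls 62 high and three blue stock capacitors fixed in it, their tops 59 above the mat: leave them. Room for two capacitors at y = +35 and y = -35, x = 0. Origin: underside of the floor, centre of the empty front compartment; x towards the back, z up. Sizes in mm.
- choke_bin: Green plastic stacking bin, fixed to the mat. Empty front compartment 110 (x) by 110 (y) inside, walls 36 high and 4 thick, floor 4 thick. Behind it (+x) across a 36 high divider is a compartment with walls 62 high and one stock choke fixed in it: leave it. Origin: underside of the floor, centre of the empty front compartment; x towards the back, z up. Sizes in mm.

How it is judged:
By the outcome, as a careful person would: the job done as asked, in the order asked, and still so for the second after the job is handed in, with the robot touching nothing.
It also fails if it takes over 115 s, if anything falls off the work surface, if the arm or the gripper's body presses on something with over 40 N, if the wrist force passes 120 N, or if a joint passes its speed limit or range.

## Robot

A 6-joint arm with a two-finger parallel gripper is mounted at the origin on the work surface. World frame = base frame: x ahead of the robot, y to its left, z up, the work surface at z = 0. Lengths are in m, angles in degrees, forces in N, time in s.
With the tool pointing down it reaches from about 0.3 to 0.75 m from the base axis. Payload 8.5 kg.
Tool frame: the origin (TCP) lies midway between the tips of the shut fingers; the grasp point (between the pads) lies 19 mm behind it (env.grip_depth is the distance from the TCP to the grasp point, in m); y points along the fingers, x is the direction in which the jaws open and shut, and the axes are right-handed (so a half turn about y gives the same grasp; the last joint's range is limited). The gripper opens to 85 mm and grips with 20 to 120 N. Pads are 22 mm wide; open, the fingers measure 114 mm over their backs; the gripper's body (76 mm by 85 mm) begins 54 mm behind the grasp point. The pads swing forward as they close: fully open they stand 13 mm farther back than shut.
Start: joints at [-75.762, 21.807, 74.336, -0, 83.858, -12.336], TCP at [0.246, -0.492, 0.231] pointing down, gripper open.
Joint ranges: [-178.18, 178.18], [-50.72, 133.34], [12.68, 142.11], [-81.47, 261.47], [9.98, 163.14], [-165.26, 165.26]. Speed limits (degrees/s): [136.94, 136.94, 180, 180, 180, 180].

## Interface

Orientations are given as a 3x3 rotation matrix whose columns are the frame's x, y, z axes.
In Python, from rig import env gives the robot as it stands.
- The arm moves only by the shell command python3 -m inch 'ROWS' [FORCE]. ROWS is JSON, a list that holds one entry, the list of rows, each a list of 7 numbers: the gripper command: -1 is shut, 1 is fully open, values between are in proportion, then the shift along the world's x, y, z in cm, then the turn, a rotation vector about the world's x, y, z in degrees. In form: [[[grip, dx, dy, dz, rx, ry, rz], ...]]. A call has 1 to 20 rows; each row is the pose to reach, as a shift and turn from the pose commanded when the call began; what a row does not reach only later rows make up. A row lasts 1/8 s, in which the tool goes at most 62.5 mm and 10.7 degrees, less where a joint would pass 70% of its speed; a pose out of reach is approached as far as the arm can. A call with a gripper value outside its range is refused whole. The fingers move at their own pace and stop on an object; FORCE is the grip in N (left out, the last holds). Time passes only in rows, so rows that repeat a pose let the fingers close. It gives the time, the measured TCP pose, the force and the opening at its end, in the units of the state.
- env.observe(): the state, without advancing time (a new reading comes with each control period).
- env.get_image(name): name is "scene" or "top" or "wrist"; returns a dict with "frame" (480x640x3 uint8, red, green, blue), "mtx" (3x3 intrinsics, pixels), "rvec" (rotation vector, rad) and "tvec" (3), from world to camera coordinates, as OpenCV has them. Camera axes: x right, y down, z forward; pixel columns grow to the right and rows downward; lengths in m; the calibration is good to about 2 mm. A picture is of the moment at which its call begins. There is no depth.
- env.close_job(): hands the job in, once; it reports no verdict.
The state is a dict: "time_s": time; "q": joint angles; "qvel": joint speeds; "joint_efforts": joint torques, N m; "position": TCP position; "tool_rot": TCP orientation; "ft_force": force on the tool from outside, world axes, zero at the start; "wrist_torque": the same for the moment, N m; "grip_width": finger opening in m.
Only numpy, scipy, OpenCV 4.12 (cv2) and the standard library are available. Lean on these libraries where they do the work, as an engineer would, in place of code of your own. Each camera call takes 0.05 s, during which the arm holds its last target.

## Working session

There is one attempt and no reset: what is moved stays moved. The work goes in short steps, Python scripts to look and compute and a shell command to move; the robot and the scene stay as the last step left them, time stands still between calls to the robot, and variables do not carry over. Pictures are saved under pics/ and viewed, and the job is handed in when it is done.

```bash
mkdir -p pics; ls; cat > h.py <<'E'
import cv2,numpy as np
from rig import env
def snap(n,f):
    d=env.get_image(n); cv2.imwrite('pics/'+f+'.png',d['frame'][:,:,::-1]); np.savez('pics/'+f+'.npz',**{k:np.array(d[k]) for k in('mtx','rvec','tvec')}); return d
def P(f):
    d=np.load('pics/'+f+'.npz'); R=cv2.Rodrigues(d['rvec'])[0]; return d['mtx'],R,d['tvec'].reshape(3)
def ray(f,uv):
    K,R,t=P(f); return -R.T@t, R.T@np.linalg.inv(K)@np.array([uv[0],uv[1],1.])
def onz(f,uv,z):
    c,d=ray(f,uv); return c+d*(z-c[2])/d[2]
def tri(obs):
    A=np.zeros((3,3));b=np.zeros(3)
    for f,uv in obs:
        c,d=ray(f,uv);d=d/np.linalg.norm(d);M=np.eye(3)-np.outer(d,d);A+=M;b+=M@c
    x=np.linalg.solve(A,b)
    return x,[np.round(proj(f,x)-uv,1) for f,uv in obs]
def proj(f,x):
    K,R,t=P(f);p=K@(R@np.asarray(x)+t);return p[:2]/p[2]
E
python3 - <<'E'
from h import *
np.set_printoptions(precision=4,suppress=True)
for n in('scene','top','wrist'):
    snap(n,n+'0'); K,R,t=P(n+'0');print(n,K[0,0],-R.T@t,R[2])
print(env.observe())
E
```

```text
pics
scene 613.2325446458431 [ 1.1366 -0.3955  0.9493] [-0.5394  0.327  -0.776 ]
top 592.423809749254 [0.4242 0.0202 1.1043] [ 0.0605 -0.0183 -0.998 ]
wrist 364.80113748123415 [ 0.3175 -0.4552  0.3723] [-0.2798 -0.1382 -0.9501]
{'time_s': 0.15, 'q': array([-75.7621,  21.8317,  74.3717,  -0.0003,  83.8573, -12.3374]), 'qvel': array([-0.0577, -0.1392, -0.2157, -0.0703, -0.0763, -0.0283]), 'joint_efforts': array([  0.0008, -44.8627, -23.1346,  -0.0003,   0.0038,  -0.    ]), 'position': array([ 0.246 , -0.4917,  0.2309]), 'tool_rot': array([[ 0.4474, -0.0003,  0.8943],
       [-0.8943,  0.001 ,  0.4474],
       [-0.001 , -1.    ,  0.0002]]), 'ft_force': array([ 0.2901, -0.0075, -0.8361]), 'wrist_torque': array([-0.0259,  0.0111, -0.0048]), 'grip_width': 0.08552541653170942}
```

View pics/top0.png

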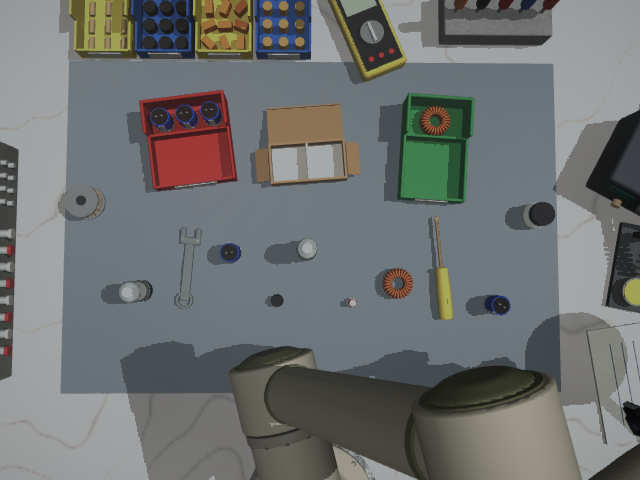

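View pics/scene0.png

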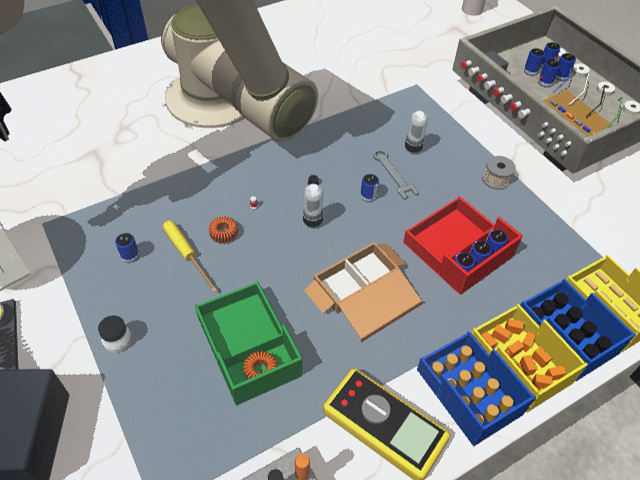

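View pics/wrist0.png

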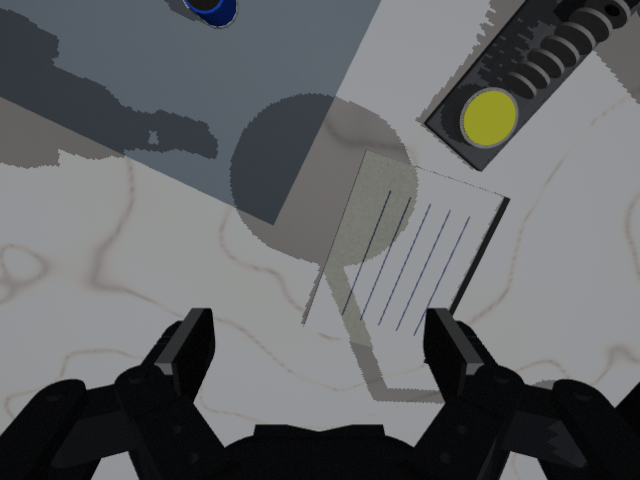

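The top view shows the valves at about (307,248) and (133,291), the cans at (231,253) and (497,305), and the choke at (398,283). The carton is at (307,160), the red bin at (190,155) and the green bin at (435,165). Next I'll enlarge these areas to get accurate pixels.

```bash
python3 - <<'E'
import cv2,numpy as np
def crop(f,x0,y0,w,h,s,o):
    i=cv2.imread(f'pics/{f}.png')[y0:y0+h,x0:x0+w]; i=cv2.resize(i,None,fx=s,fy=s,interpolation=cv2.INTER_CUBIC)
    for k in range(0,w,10):
        cv2.line(i,(k*s,0),(k*s,6 if k%50 else 14),(0,255,255),1)
        if (x0+k)%20==0: cv2.putText(i,str(x0+k),(k*s,22),0,.35,(0,255,255),1)
    for k in range(0,h,10):
        cv2.line(i,(0,k*s),(6,k*s),(0,255,255),1)
        if (y0+k)%20==0: cv2.putText(i,str(y0+k),(8,k*s+4),0,.35,(0,255,255),1)
    cv2.imwrite(f'pics/{o}.png',i)
crop('top0',110,230,210,90,3,'c1')
crop('top0',370,230,150,95,5,'c2')
crop('top0',130,80,120,115,5,'c3')
crop('top0',240,95,130,100,5,'c4')
crop('top0',390,85,95,125,4,'c5')
crop('scene0',290,100,150,130,5,'c6')
crop('scene0',100,200,150,70,5,'c7')
crop('scene0',300,190,230,160,3,'c8')
crop('scene0',190,270,120,140,4,'c9')
E
```

```text
(no output)
```

View pics/c1.png

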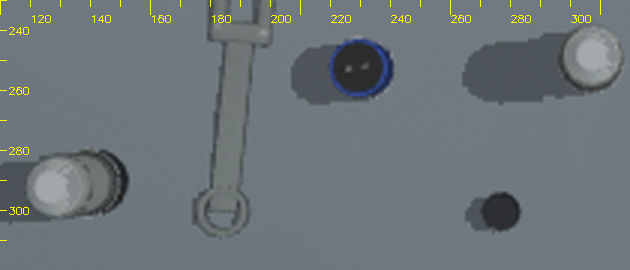

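View pics/c2.png

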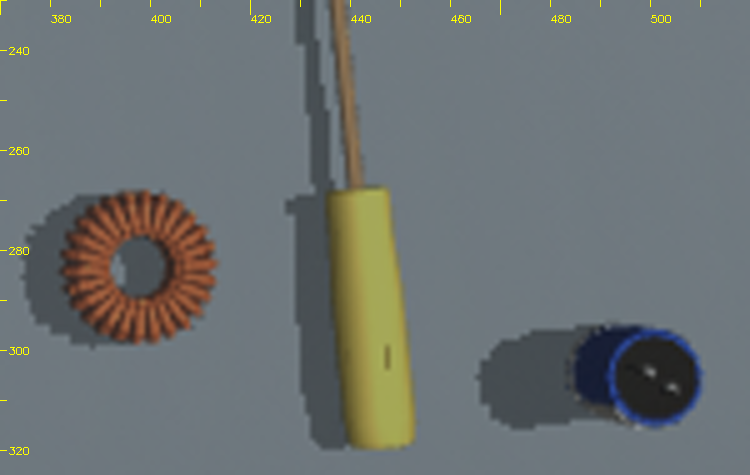

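View pics/c3.png

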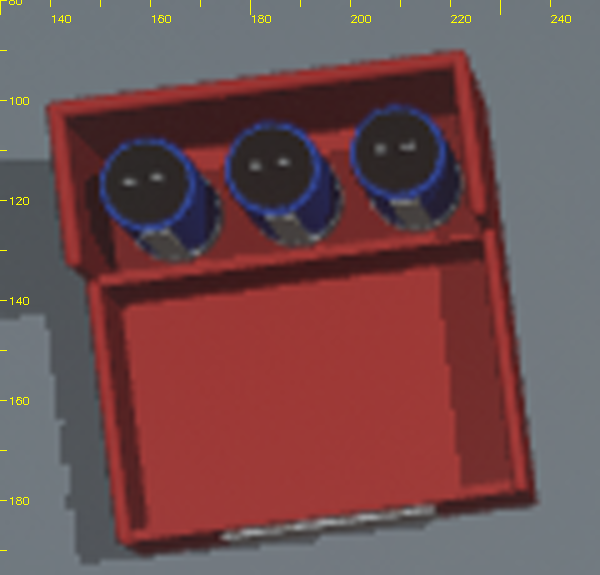

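View pics/c4.png

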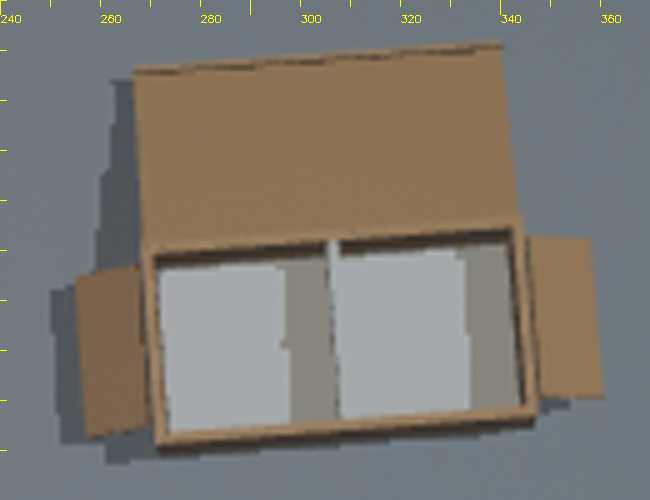

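View pics/c5.png

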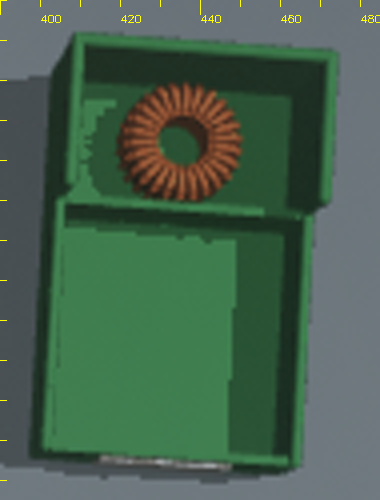

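View pics/c6.png

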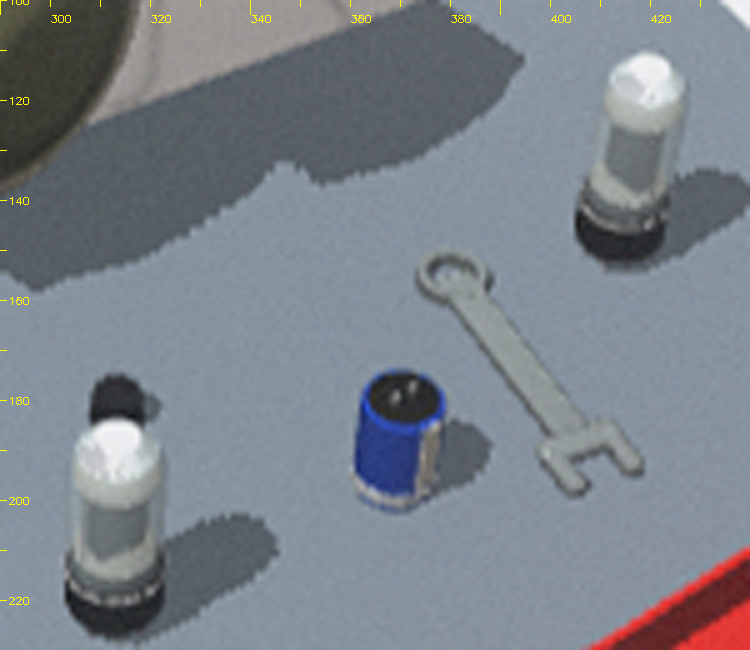

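View pics/c7.png

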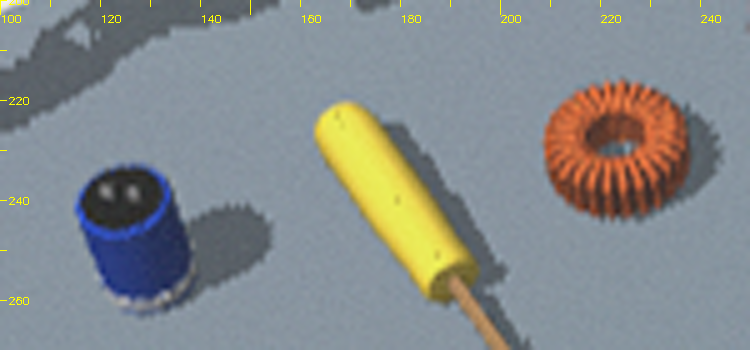

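View pics/c8.png

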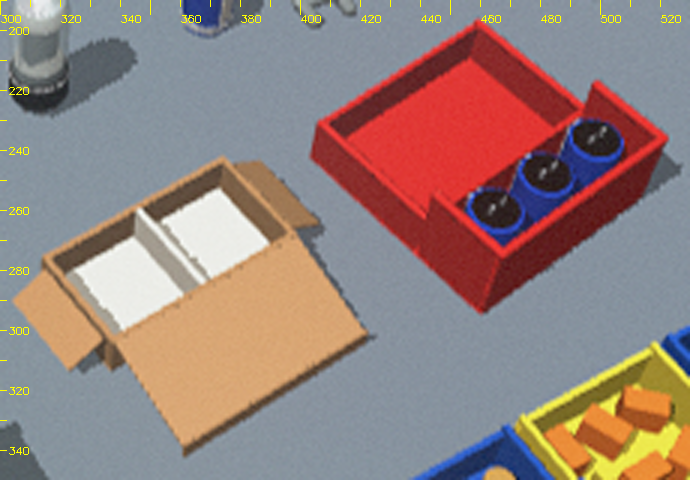

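View pics/c9.png

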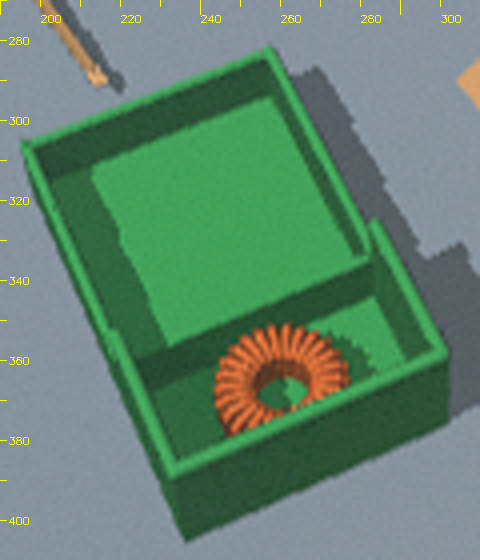

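```bash
python3 - <<'E'
from h import *
np.set_printoptions(precision=4,suppress=True)
D=dict(vL=((129,292.7),(419.2,119.4)),vR=((307.3,248.3),(313.6,192.8)),canA=((230,252.7),(370.6,179.8)),canB=((501.2,305.4),(124.8,240)),
choke=((397.8,283.4),(223.2,227)),cFp=((271.4,183.6),(374,243.3)),cFm=((347.2,179.2),(315,276.7)),cBp=((268.8,144.4),(399,267.7)),cBm=((343.8,139),(339.3,300)),
rFp=((155.3,187.6),(460.3,197.3)),rFm=((235.2,178.6),(405.7,231.3)),rDm=((227.8,127),(443.3,260.7)),
gFp=((399,199.5),(257.5,282.5)),gFm=((464.5,201.7),(196.3,306.8)),gDp=((404.5,135),(282.5,335.5)))
for k,(a,b) in D.items():
    x,r=tri([('top0',a),('scene0',b)]);print(k,x,*r)
for k,uv in dict(vLbase=(142.7,290.7),blk=(277,300.5),wht=(351,302),wrA=(184,300),wrB=(190,235),sdt=(436,218),sdh=(446,318),rDp=(149.4,136),gDm=(468,137.5)).items(): print(k,onz('top0',uv,0.036 if k[0] in 'rg' else .01))
E
```

```text
vL [0.3879 0.3139 0.088 ] [-0.2 -0.1] [-0.2  0. ]
vR [0.4636 0.0108 0.0909] [-0.1 -0.1] [-0.1 -0. ]
canA [0.4573 0.148  0.0508] [-0.3 -0.2] [-0.3  0. ]
canB [ 0.3641 -0.3344  0.0511] [-0.2 -0.1] [-0.2 -0. ]
choke [ 0.4022 -0.1554  0.0225] [0.1 0. ] [0.1 0. ]
cFp [0.5838 0.0756 0.0292] [0.1 0.1] [ 0.1 -0. ]
cFm [ 0.5935 -0.0617  0.0276] [-0.7 -0.4] [-0.8 -0. ]
cBp [0.6558 0.0812 0.0333] [-0.3 -0.2] [-0.4  0. ]
cBm [ 0.6651 -0.0546  0.0413] [-0.7 -0.4] [-0.9  0. ]
rFp [0.5757 0.286  0.0375] [-0.8 -0.5] [-0.9  0.1]
rFm [0.5923 0.1416 0.0346] [-0.2 -0.2] [-0.3  0. ]
rDm [0.6864 0.1563 0.0411] [-0.9 -0.6] [-1.1  0.1]
gFp [ 0.5554 -0.1577  0.0293] [0. 0.] [0.1 0. ]
gFm [ 0.5516 -0.2754  0.035 ] [-0.5 -0.3] [-0.6 -0.1]
gDp [ 0.674  -0.1693  0.0312] [0.5 0.3] [0.6 0. ]
vLbase [0.3885 0.3111 0.01  ]
blk [0.3706 0.0654 0.01  ]
wht [ 0.3678 -0.0707  0.01  ]
wrA [0.3715 0.2356 0.01  ]
wrB [0.4908 0.2262 0.01  ]
sdt [ 0.5234 -0.2296  0.01  ]
sdh [ 0.3385 -0.2459  0.01  ]
rDp [0.6692 0.2972 0.036 ]
gDm [ 0.6694 -0.2843  0.036 ]
```

I have triangulated poses that agree with the stated heights. The first move takes the arm above the middle valve, with the jaws turned along the carton's x axis (+67°).

```bash
python3 -m inch '[[[1,5,12,0,0,0,20],[1,10,24,0,0,0,40],[1,16,36,0,0,0,55],[1,21.8,50.3,0,0,0,67.4],[1,21.8,50.3,0,0,0,67.4],[1,21.8,50.3,0,0,0,67.4],[1,21.8,50.3,0,0,0,67.4],[1,21.8,50.3,0,0,0,67.4],[1,21.8,50.3,0,0,0,67.4],[1,21.8,50.3,0,0,0,67.4],[1,21.8,50.3,0,0,0,67.4],[1,21.8,50.3,0,0,0,67.4],[1,21.8,50.3,0,0,0,67.4],[1,21.8,50.3,0,0,0,67.4]]]' 25
python3 - <<'E'
from h import *
snap('wrist','w1');print(env.observe()['tool_rot'].round(3))
print(proj('w1',[.4636,.0108,.09]),proj('w1',[.4636,.0108,.0]),proj('w1',[.4573,.148,.05]))
E
```

```text
time_s: 1.9
position: [0.4639, 0.0106, 0.2314]
tool_rot: [[0.998, 0.0, -0.068], [0.068, -0.0, 0.998], [0.0, -1.0, -0.0]]
ft_force: [0.4, 0.3, 0.1]
grip_width: 0.0854
[[ 0.998  0.    -0.069]
 [ 0.069 -0.     0.998]
 [ 0.    -1.    -0.   ]]
[318.69788843 224.13348501] [318.61809057 200.32915881] [322.22131068  43.46013872]
```

View pics/w1.png

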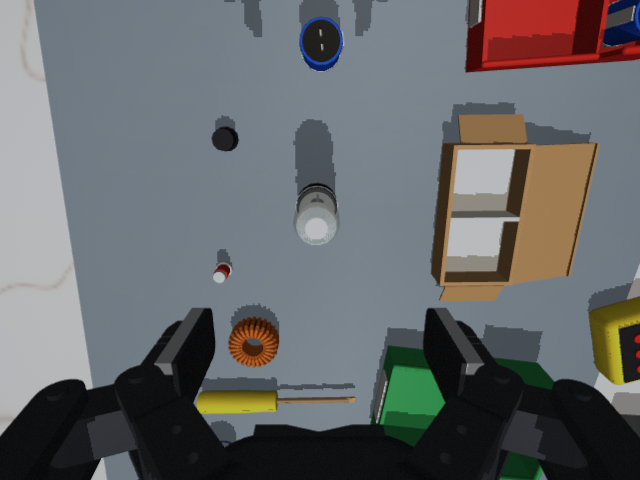

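The wrist view has the valve dome at (316,222), within 2 px of the prediction (319,224). I'll go down and grip.

```bash
python3 -m inch '[[[1,-0.1,0,-4,0,0,0],[1,-0.1,0,-9,0,0,0],[1,-0.1,0,-13,0,0,0],[1,-0.1,0,-16,0,0,0],[1,-0.1,0,-18,0,0,0],[1,-0.1,0,-19.1,0,0,0],[1,-0.1,0,-19.1,0,0,0],[1,-0.1,0,-19.1,0,0,0],[0.2,-0.1,0,-19.1,0,0,0],[0.2,-0.1,0,-19.1,0,0,0],[0,-0.1,0,-19.1,0,0,0],[-0.1,-0.1,0,-19.1,0,0,0],[-0.2,-0.1,0,-19.1,0,0,0],[-0.3,-0.1,0,-19.1,0,0,0],[-1,-0.1,0,-19.1,0,0,0],[-1,-0.1,0,-19.1,0,0,0],[-1,-0.1,0,-19.1,0,0,0],[-1,-0.1,0,-19.1,0,0,0]]]' 25
python3 - <<'E'
from h import *
snap('wrist','w2');snap('scene','s2')
i=cv2.imread('pics/s2.png')[90:290,220:420];cv2.imwrite('pics/s2c.png',cv2.resize(i,None,fx=3,fy=3))
E
```

```text
time_s: 4.2
position: [0.463, 0.0111, 0.0404]
tool_rot: [[0.998, -0.0, -0.069], [0.069, -0.0, 0.998], [-0.0, -1.0, -0.0]]
ft_force: [-2.8, 0.4, 5.7]
grip_width: 0.0375
```

View pics/w2.png

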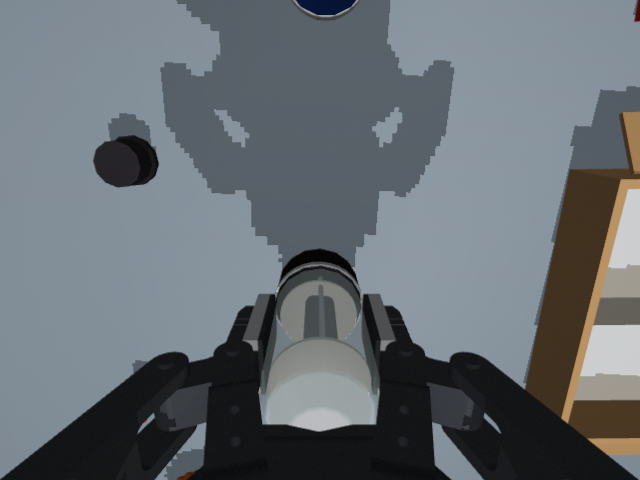

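View pics/s2c.png

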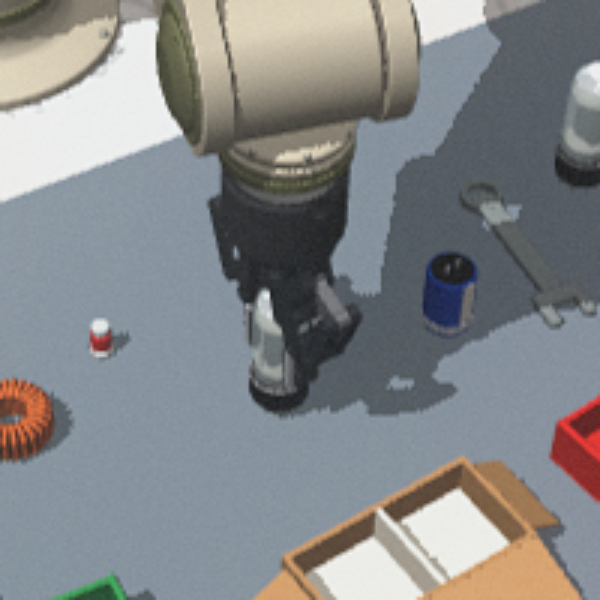

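The valve is gripped at 37.5 mm with no tilt. Next I lift and carry it over the −y cell.

```bash
python3 -m inch '[[[-1,0,0,1,0,0,0],[-1,0,0,3,0,0,0],[-1,0,0,6,0,0,0],[-1,0,0,8,0,0,0],[-1,3,-1,8,0,0,0],[-1,7,-2,8,0,0,0],[-1,11,-3,8,0,0,0],[-1,14,-3.5,8,0,0,0],[-1,16,-3.5,8,0,0,0],[-1,16.4,-3.5,8,0,0,0],[-1,16.4,-3.5,8,0,0,0],[-1,16.4,-3.5,8,0,0,0],[-1,16.4,-3.5,8,0,0,0]]]' 25
python3 - <<'E'
from h import *
snap('wrist','w3');snap('scene','s3')
i=cv2.imread('pics/s3.png')[150:350,260:460];cv2.imwrite('pics/s3c.png',cv2.resize(i,None,fx=3,fy=3))
C=np.array([.6246,.0101]);a=np.radians(4);X=np.array([np.cos(a),np.sin(a)]);Y=np.array([-X[1],X[0]])
i=cv2.imread('pics/w3.png')
for sx in(-37,37):
  for sy in(-70,70):
    p=C+X*sx/1e3+Y*sy/1e3; q=proj('w3',[*p,.032]);print(sx,sy,q.round());cv2.circle(i,tuple(map(int,q.round())),3,(0,0,255),1)
cv2.imwrite('pics/w3b.png',i)
E
```

```text
time_s: 5.92
position: [0.6266, -0.0238, 0.1206]
tool_rot: [[0.998, 0.0, -0.069], [0.069, 0.0, 0.998], [0.0, -1.0, 0.0]]
ft_force: [1.2, 0.3, -1.5]
grip_width: 0.0378
-37 -70 [267. 295.]
-37 70 [256.  77.]
37 -70 [373. 295.]
37 70 [383.  77.]
```

View pics/w3b.png

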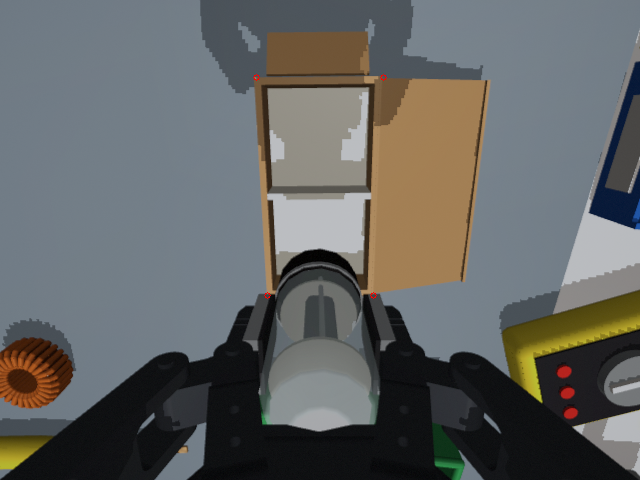

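View pics/s3c.png

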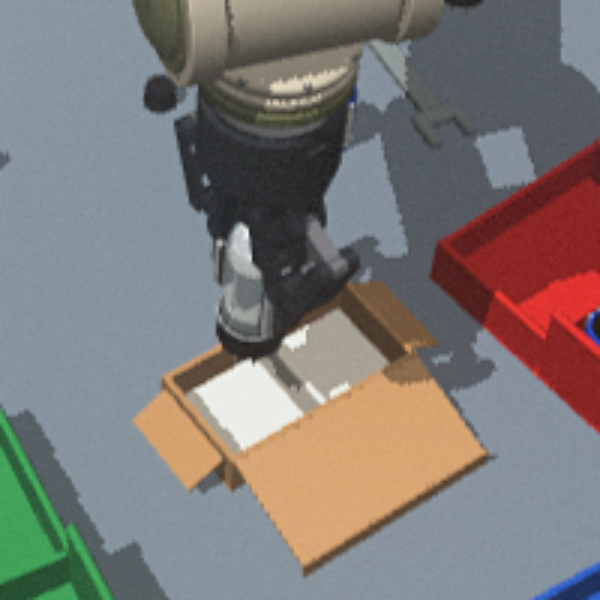

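The predicted carton corners lie on the picture's rim and the valve hangs over the −y cell. I'll lower it.

```bash
python3 -m inch '[[[-1,0,0,-2,0,0,0],[-1,0,0,-4,0,0,0],[-1,0,0,-5.5,0,0,0],[-1,0,0,-6.6,0,0,0],[-1,0,0,-7.2,0,0,0],[-1,0,0,-7.4,0,0,0],[-1,0,0,-7.5,0,0,0],[-1,0,0,-7.6,0,0,0],[-1,0,0,-7.6,0,0,0],[-1,0,0,-7.6,0,0,0]]]' 25
python3 - <<'E'
from h import *
snap('scene','s4')
i=cv2.imread('pics/s4.png')[150:350,260:460];cv2.imwrite('pics/s4c.png',cv2.resize(i,None,fx=3,fy=3))
E
```

```text
time_s: 7.28
position: [0.6271, -0.0239, 0.0445]
tool_rot: [[0.998, 0.0, -0.069], [0.069, -0.0, 0.998], [0.0, -1.0, -0.0]]
ft_force: [0.3, -0.1, 0.1]
grip_width: 0.0375
```

View pics/s4c.png

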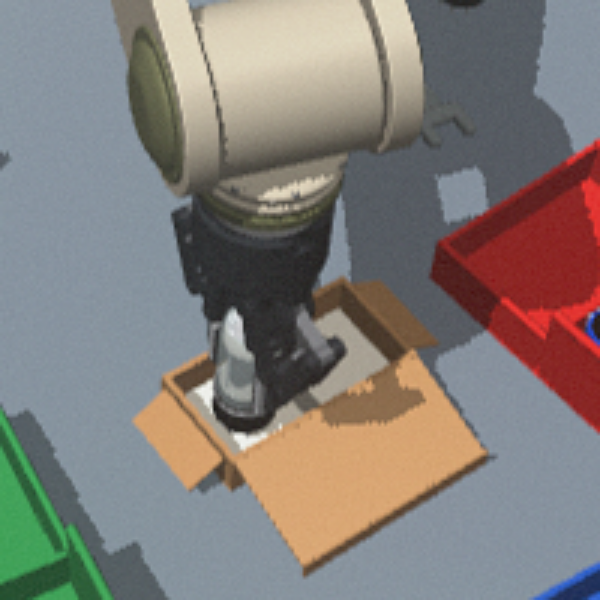

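```bash
python3 -m inch '[[[-1,0,0,-0.05,0,0,0],[-1,0,0,-0.1,0,0,0],[-1,0,0,-0.1,0,0,0],[-1,0,0,-0.1,0,0,0]]]' 25
```

```text
time_s: 7.82
position: [0.6272, -0.0239, 0.0444]
tool_rot: [[0.998, 0.001, -0.069], [0.069, -0.0, 0.998], [0.001, -1.0, -0.0]]
ft_force: [-3.0, 1.4, 7.5]
grip_width: 0.0375
```

The foot is on the floor (7.5 N). I'll release gently and retreat.

```bash
python3 -m inch '[[[-1,0,0,0.05,0,0,0],[0,0,0,0.05,0,0,0],[0.3,0,0,0.05,0,0,0],[1,0,0,0.05,0,0,0],[1,0,0,0.05,0,0,0],[1,0,0,0.05,0,0,0],[1,0,0,2,0,0,0],[1,0,0,5,0,0,0],[1,0,0,10,0,0,0],[1,0,0,15,0,0,0],[1,0,0,17,0,0,0],[1,0,0,17,0,0,0],[1,0,0,17,0,0,0]]]' 25
python3 - <<'E'
from h import *
snap('scene','s5');snap('wrist','w5')
i=cv2.imread('pics/s5.png')[150:350,260:460];cv2.imwrite('pics/s5c.png',cv2.resize(i,None,fx=3,fy=3))
E
```

```text
time_s: 9.45
position: [0.6266, -0.0238, 0.2118]
tool_rot: [[0.998, -0.002, -0.069], [0.069, 0.001, 0.998], [-0.002, -1.0, 0.001]]
ft_force: [0.2, 0.2, 0.2]
grip_width: 0.0855
```

View pics/s5c.png

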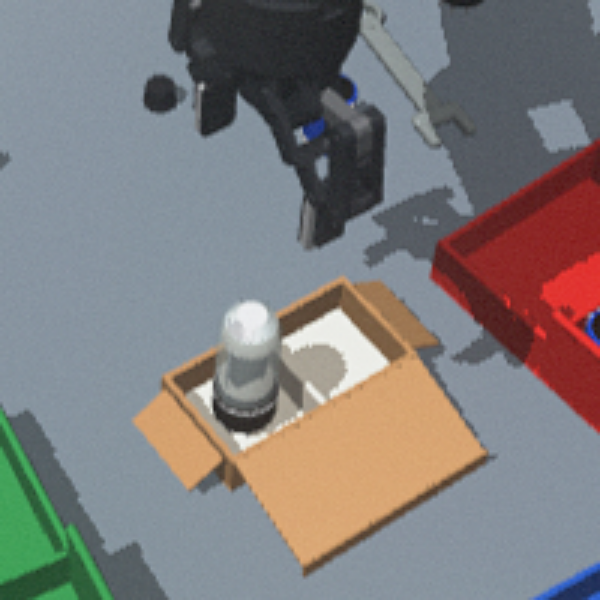

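The first valve stands upright in its cell. Now for the second one.

```bash
python3 -m inch '[[[1,-4,5,0,0,0,0],[1,-8,11,0,0,0,0],[1,-12,17,0,0,0,0],[1,-16,23,0,0,0,0],[1,-20,29,0,0,0,0],[1,-23.9,33.8,0,0,0,0],[1,-23.9,33.8,0,0,0,0],[1,-23.9,33.8,0,0,0,0],[1,-23.9,33.8,0,0,0,0],[1,-23.9,33.8,0,0,0,0]]]' 25
python3 - <<'E'
from h import *
snap('wrist','w6')
print(proj('w6',[.3875,.3139,.088]),env.observe()['position'])
E
```

```text
time_s: 10.8
position: [0.3887, 0.3133, 0.213]
tool_rot: [[0.998, -0.0, -0.068], [0.068, -0.0, 0.998], [-0.0, -1.0, -0.0]]
ft_force: [0.3, -0.7, -0.6]
grip_width: 0.0852
[317.70334314 229.46809064] [0.38869981 0.31335319 0.21309582]
```

View pics/w6.png

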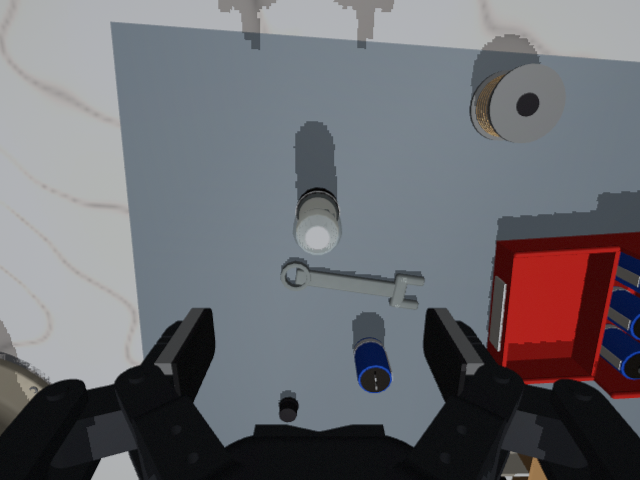

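```bash
python3 -m inch '[[[1,0,0,-4,0,0,0],[1,0,0,-8,0,0,0],[1,0,0,-12,0,0,0],[1,0,0,-15,0,0,0],[1,0,0,-16.5,0,0,0],[1,0,0,-17.3,0,0,0],[1,0,0,-17.3,0,0,0],[1,0,0,-17.3,0,0,0],[0.2,0,0,-17.3,0,0,0],[0.2,0,0,-17.3,0,0,0],[0,0,0,-17.3,0,0,0],[-0.1,0,0,-17.3,0,0,0],[-0.2,0,0,-17.3,0,0,0],[-0.3,0,0,-17.3,0,0,0],[-1,0,0,-17.3,0,0,0],[-1,0,0,-17.3,0,0,0],[-1,0,0,-17.3,0,0,0],[-1,0,0,-17.3,0,0,0]]]' 25
python3 - <<'E'
from h import *
snap('wrist','w7')
E
```

```text
time_s: 13.1
position: [0.388, 0.3141, 0.0404]
tool_rot: [[0.998, -0.0, -0.069], [0.069, 0.0, 0.998], [-0.0, -1.0, 0.0]]
ft_force: [-1.6, 0.8, 4.9]
grip_width: 0.0373
```

View pics/w7.png

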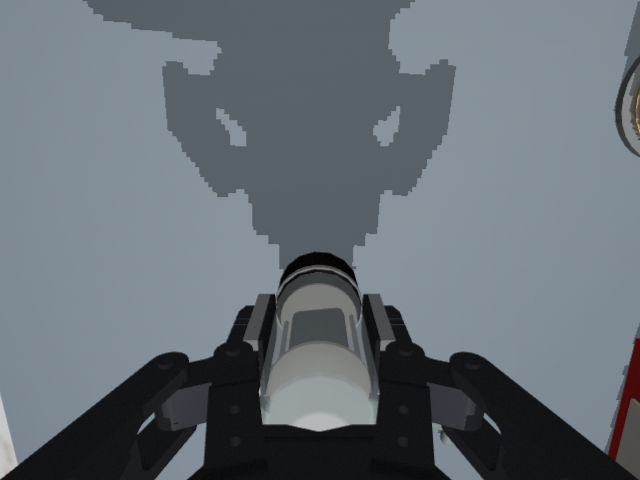

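```bash
python3 -m inch '[[[-1,0,0,1,0,0,0],[-1,0,0,3,0,0,0],[-1,0,0,6,0,0,0],[-1,0,0,9,0,0,0],[-1,3,-3,10,0,0,0],[-1,7,-7.5,10,0,0,0],[-1,11,-12,10,0,0,0],[-1,15,-17,10,0,0,0],[-1,18.5,-21,10,0,0,0],[-1,21.5,-24.5,10,0,0,0],[-1,23,-26.5,10,0,0,0],[-1,23.4,-27,10,0,0,0],[-1,23.4,-27,9,0,0,0],[-1,23.4,-27,8,0,0,0],[-1,23.4,-27,8,0,0,0],[-1,23.4,-27,8,0,0,0]]]' 25
python3 - <<'E'
from h import *
snap('wrist','w8');snap('scene','s8')
i=cv2.imread('pics/s8.png')[150:350,260:460];cv2.imwrite('pics/s8c.png',cv2.resize(i,None,fx=3,fy=3))
E
```

```text
time_s: 15.15
position: [0.6219, 0.0446, 0.1205]
tool_rot: [[0.998, 0.0, -0.07], [0.07, -0.0, 0.998], [0.0, -1.0, -0.0]]
ft_force: [0.1, 0.9, -0.5]
grip_width: 0.0375
```

View pics/w8.png

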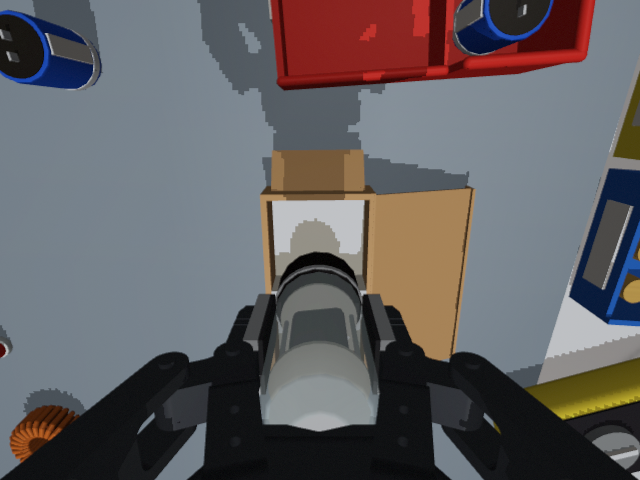

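View pics/s8c.png

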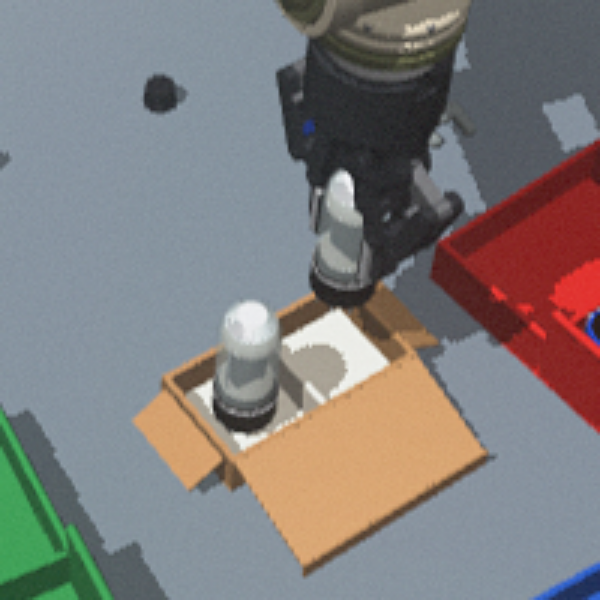

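Both valves are upright and the second is aligned over the +y cell. I'll lower it to contact.

```bash
python3 -m inch '[[[-1,0,0,-2,0,0,0],[-1,0,0,-4,0,0,0],[-1,0,0,-5.5,0,0,0],[-1,0,0,-6.6,0,0,0],[-1,0,0,-7.2,0,0,0],[-1,0,0,-7.4,0,0,0],[-1,0,0,-7.5,0,0,0],[-1,0,0,-7.6,0,0,0],[-1,0,0,-7.65,0,0,0],[-1,0,0,-7.7,0,0,0],[-1,0,0,-7.7,0,0,0]]]' 25
```

```text
time_s: 16.62
position: [0.6222, 0.0441, 0.0445]
tool_rot: [[0.998, 0.001, -0.069], [0.069, -0.0, 0.998], [0.001, -1.0, -0.0]]
ft_force: [-3.5, 0.3, 7.3]
grip_width: 0.0372
```

```bash
python3 -m inch '[[[-1,0,0,0.05,0,0,0],[0,0,0,0.05,0,0,0],[0.3,0,0,0.05,0,0,0],[1,0,0,0.05,0,0,0],[1,0,0,0.05,0,0,0],[1,0,0,0.05,0,0,0],[1,0,0,2,0,0,0],[1,0,0,5,0,0,0],[1,0,0,10,0,0,0],[1,0,0,14,0,0,0],[1,-4,2.5,15,0,0,0],[1,-9,6,14,0,0,0],[1,-13,8,12,0,0,0],[1,-16.5,10.4,10,0,0,0],[1,-16.5,10.4,10,0,0,0],[1,-16.5,10.4,10,0,0,0],[1,-16.5,10.4,10,0,0,0]]]' 40
python3 - <<'E'
from h import *
snap('scene','s9');snap('wrist','w9')
i=cv2.imread('pics/s9.png')[150:350,260:460];cv2.imwrite('pics/s9c.png',cv2.resize(i,None,fx=3,fy=3))
print(proj('w9',[.4573,.148,.05]))
E
```

```text
time_s: 18.75
position: [0.4582, 0.1476, 0.1437]
tool_rot: [[0.998, 0.001, -0.068], [0.068, 0.0, 0.998], [0.001, -1.0, -0.0]]
ft_force: [-0.7, 0.8, -0.8]
grip_width: 0.085
[318.04652933 243.14767616]
```

View pics/s9c.png

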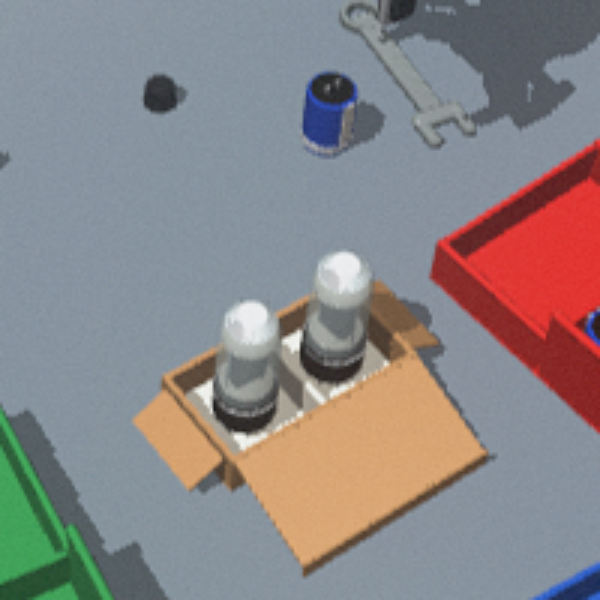

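View pics/w9.png

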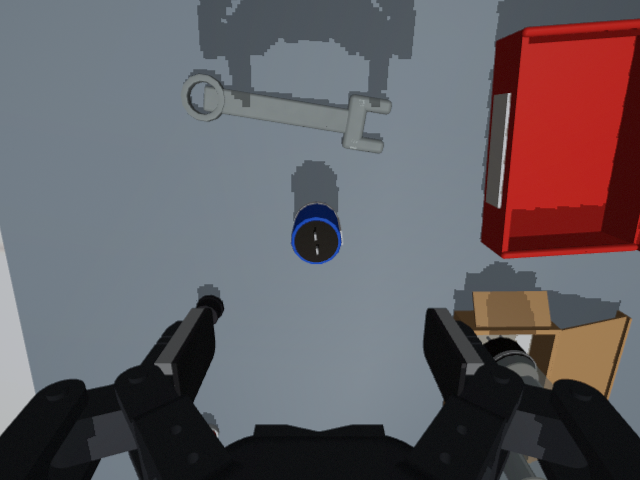

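Both valves stand upright in their cells. The can's disc at (317,241) matches the prediction (318,243), so I'll go down and grip it.

```bash
python3 -m inch '[[[1,-0.1,0,-4,0,0,0],[1,-0.1,0,-8,0,0,0],[1,-0.1,0,-11,0,0,0],[1,-0.1,0,-12.9,0,0,0],[1,-0.1,0,-12.9,0,0,0],[1,-0.1,0,-12.9,0,0,0],[0.1,-0.1,0,-12.9,0,0,0],[0.1,-0.1,0,-12.9,0,0,0],[-0.1,-0.1,0,-12.9,0,0,0],[-0.2,-0.1,0,-12.9,0,0,0],[-1,-0.1,0,-12.9,0,0,0],[-1,-0.1,0,-12.9,0,0,0],[-1,-0.1,0,-12.9,0,0,0],[-1,-0.1,0,-12.9,0,0,0]]]' 30
python3 - <<'E'
from h import *
snap('wrist','w10')
E
```

```text
time_s: 20.6
position: [0.4561, 0.1481, 0.0146]
tool_rot: [[0.998, 0.0, -0.069], [0.069, 0.0, 0.998], [0.0, -1.0, -0.0]]
ft_force: [-0.6, -0.8, 5.5]
grip_width: 0.0341
```

View pics/w10.png

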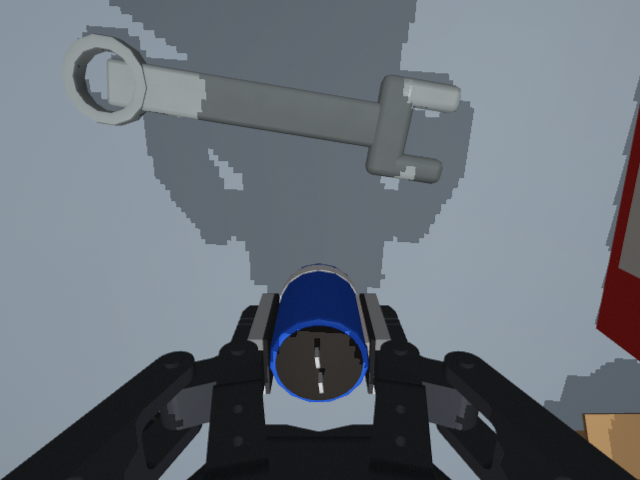

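```bash
python3 -m inch '[[[-1,0,0,2,0,0,0],[-1,0,0,5,0,0,0],[-1,0,0,8,0,0,0],[-1,0,0,9,0,0,0],[-1,4,2.5,9,0,0,1],[-1,8,5,9,0,0,2],[-1,12,7.5,9,0,0,3],[-1,15,9.5,9,0,0,3.5],[-1,17.1,10.6,9,0,0,3.5],[-1,17.1,10.6,9,0,0,3.5],[-1,17.1,10.6,9,0,0,3.5],[-1,17.1,10.6,9,0,0,3.5]]]' 30
python3 - <<'E'
from h import *
snap('wrist','w11')
i=cv2.imread('pics/w11.png')
C=np.array([.6307,.2192])
for deg,col in((6.6,(0,255,255)),(8.9,(255,0,255))):
  a=np.radians(deg);X=np.array([np.cos(a),np.sin(a)]);Y=np.array([-X[1],X[0]])
  for sx in(-47,47):
    for sy in(-72,72):
      p=C+X*sx/1e3+Y*sy/1e3; q=proj('w11',[*p,.036]);cv2.circle(i,tuple(map(int,q.round())),3,col,1)
cv2.imwrite('pics/w11b.png',i)
E
```

```text
time_s: 22.15
position: [0.6264, 0.2537, 0.1043]
tool_rot: [[0.992, -0.001, -0.13], [0.13, -0.0, 0.992], [-0.001, -1.0, -0.0]]
ft_force: [0.4, -0.8, -1.0]
grip_width: 0.0347
```

View pics/w11b.png

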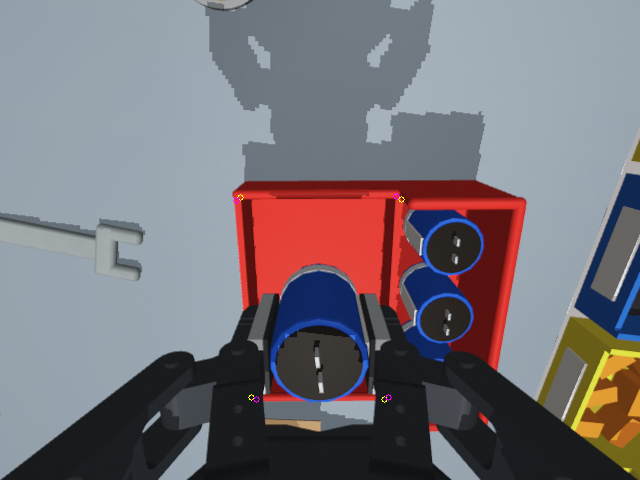

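The bin corners match the picture, so I'll lower the first can.

```bash
python3 -m inch '[[[-1,0,0,-3,0,0,0],[-1,0,0,-5.5,0,0,0],[-1,0,0,-7.2,0,0,0],[-1,0,0,-8.2,0,0,0],[-1,0,0,-8.4,0,0,0],[-1,0,0,-8.5,0,0,0],[-1,0,0,-8.6,0,0,0],[-1,0,0,-8.65,0,0,0],[-1,0,0,-8.7,0,0,0],[-1,0,0,-8.7,0,0,0]]]' 30
```

```text
time_s: 23.45
position: [0.6273, 0.2542, 0.0187]
tool_rot: [[0.991, 0.001, -0.13], [0.13, 0.0, 0.991], [0.001, -1.0, 0.0]]
ft_force: [-1.6, -1.1, 8.2]
grip_width: 0.0343
```

```bash
python3 -m inch '[[[-0.1,0,0,0.05,0,0,0],[0.2,0,0,0.05,0,0,0],[0.2,0,0,0.05,0,0,0],[0.2,0,0,0.05,0,0,0],[0.2,0,0,3,0,0,0],[0.2,0,0,6,0,0,0],[1,0,0,11,0,0,0],[1,0,0,16,0,0,0],[1,-3,-6,20,0,0,0],[1,-6,-12,20,0,0,0],[1,-6,-12,20,0,0,0]]]' 30
python3 - <<'E'
from h import *
snap('scene','s12');snap('top','t12')
i=cv2.imread('pics/s12.png')[180:330,380:540];cv2.imwrite('pics/s12c.png',cv2.resize(i,None,fx=4,fy=4))
E
```

```text
time_s: 24.82
position: [0.566, 0.1319, 0.2184]
tool_rot: [[0.992, 0.001, -0.128], [0.128, -0.0, 0.992], [0.001, -1.0, -0.0]]
ft_force: [0.2, 0.4, 0.2]
grip_width: 0.0854
```

View pics/s12c.png

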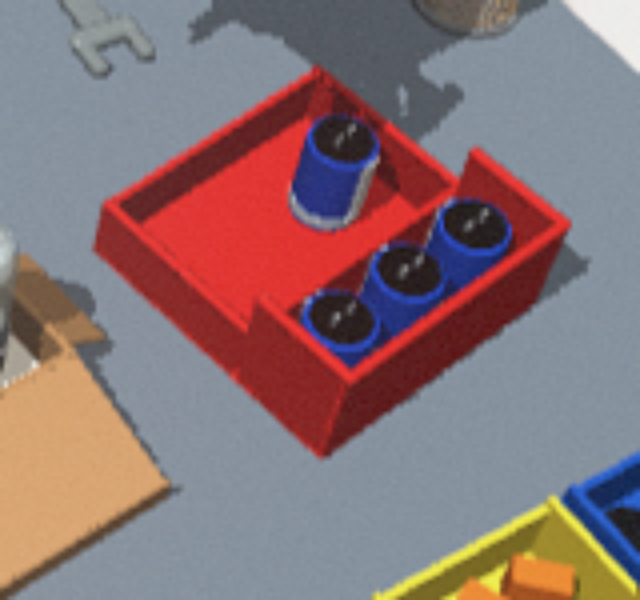

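The first can stands in the +y half with its terminals up. Next is can 2.

```bash
python3 -m inch '[[[1,-2.5,-6,0,0,0,0],[1,-5,-12,0,0,0,0],[1,-7.5,-18,0,0,0,0],[1,-10,-24,0,0,0,0],[1,-12.5,-30,0,0,0,0],[1,-15,-36,-2,0,0,0],[1,-18,-42,-5,0,0,0],[1,-20.3,-46.7,-7,0,0,0],[1,-20.3,-46.7,-7,0,0,0],[1,-20.3,-46.7,-7,0,0,0],[1,-20.3,-46.7,-7,0,0,0],[1,-20.3,-46.7,-7,0,0,0],[1,-20.3,-46.7,-7,0,0,0]]]' 30
python3 - <<'E'
from h import *
snap('wrist','w13')
print(proj('w13',[.3641,-.3344,.05]),env.observe()['q'].round())
E
```

```text
time_s: 26.55
position: [0.3646, -0.3323, 0.1478]
tool_rot: [[0.991, 0.0, -0.131], [0.131, -0.001, 0.991], [0.0, -1.0, -0.001]]
ft_force: [0.4, -0.4, -0.1]
grip_width: 0.0854
[318.02185997 244.55698052] [-56.  21.  91.   0.  68. -64.]
```

View pics/w13.png

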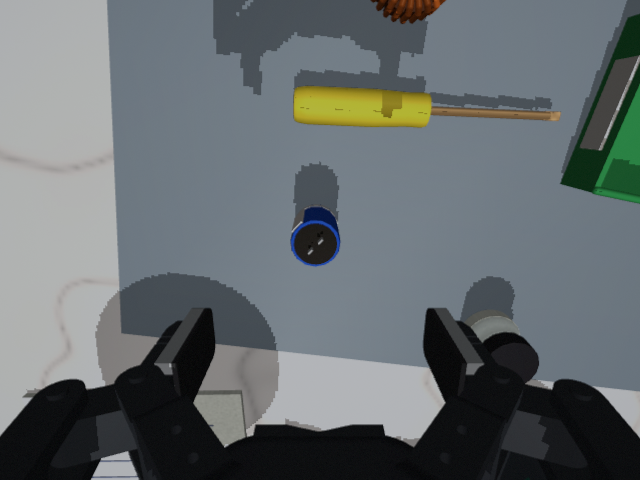

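```bash
python3 -m inch '[[[1,-0.1,-0.1,-4,0,0,0],[1,-0.1,-0.1,-8,0,0,0],[1,-0.1,-0.1,-11.5,0,0,0],[1,-0.1,-0.1,-13.3,0,0,0],[1,-0.1,-0.1,-13.3,0,0,0],[1,-0.1,-0.1,-13.3,0,0,0],[0.1,-0.1,-0.1,-13.3,0,0,0],[0.1,-0.1,-0.1,-13.3,0,0,0],[-0.1,-0.1,-0.1,-13.3,0,0,0],[-0.2,-0.1,-0.1,-13.3,0,0,0],[-1,-0.1,-0.1,-13.3,0,0,0],[-1,-0.1,-0.1,-13.3,0,0,0],[-1,-0.1,-0.1,-13.3,0,0,0],[-1,-0.1,-0.1,-13.3,0,0,0]]]' 30
python3 - <<'E'
from h import *
snap('wrist','w14')
E
```

```text
time_s: 28.35
position: [0.3631, -0.334, 0.0147]
tool_rot: [[0.992, 0.0, -0.13], [0.13, -0.0, 0.992], [0.0, -1.0, -0.0]]
ft_force: [-0.9, 1.7, 6.1]
grip_width: 0.0345
```

View pics/w14.png

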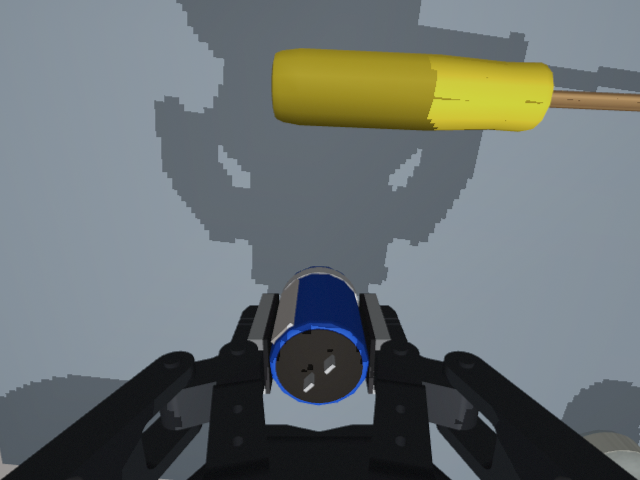

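```bash
python3 -m inch '[[[-1,0,0,3,0,0,0],[-1,0,0,7,0,0,0],[-1,0,0,12,0,0,0],[-1,2,5,16,0,0,0],[-1,4,11,18,0,0,0],[-1,6,17,18,0,0,0],[-1,8,23,18,0,0,0],[-1,9,29,18,0,0,0],[-1,10,35,18,0,0,0],[-1,12,41,18,0,0,0],[-1,16,46,17,0,0,0],[-1,21,49,15,0,0,0],[-1,25,51,12,0,0,0],[-1,27.2,51.8,9,0,0,0],[-1,27.2,51.8,9,0,0,0],[-1,27.2,51.8,9,0,0,0],[-1,27.2,51.8,9,0,0,0],[-1,27.2,51.8,9,0,0,0]]]' 30
python3 - <<'E'
from h import *
snap('wrist','w15')
E
```

```text
time_s: 30.65
position: [0.635, 0.1839, 0.1057]
tool_rot: [[0.992, 0.002, -0.13], [0.13, 0.0, 0.992], [0.002, -1.0, -0.0]]
ft_force: [-0.0, -0.1, -1.5]
grip_width: 0.0345
```

View pics/w15.png

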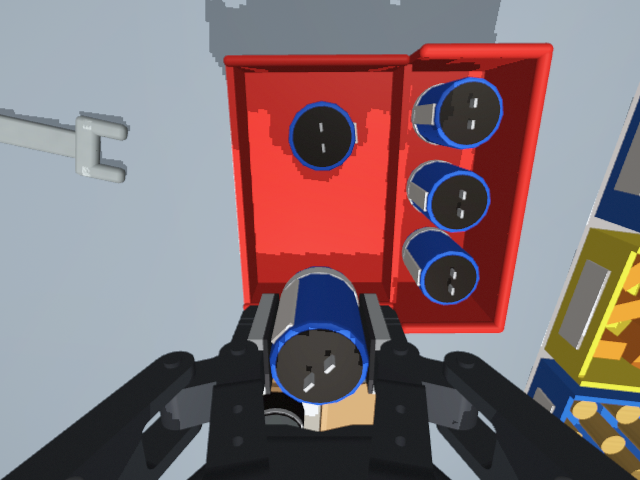

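```bash
python3 -m inch '[[[-1,0,0,-3,0,0,0],[-1,0,0,-5.5,0,0,0],[-1,0,0,-7.2,0,0,0],[-1,0,0,-8.2,0,0,0],[-1,0,0,-8.4,0,0,0],[-1,0,0,-8.5,0,0,0],[-1,0,0,-8.6,0,0,0],[-1,0,0,-8.65,0,0,0],[-1,0,0,-8.7,0,0,0],[-1,0,0,-8.7,0,0,0]]]' 30
```

```text
time_s: 31.95
position: [0.6354, 0.1842, 0.0187]
tool_rot: [[0.991, 0.001, -0.13], [0.13, 0.0, 0.991], [0.001, -1.0, -0.0]]
ft_force: [-2.1, -0.9, 7.2]
grip_width: 0.0342
```

```bash
python3 -m inch '[[[-0.1,0,0,0.05,0,0,0],[0.2,0,0,0.05,0,0,0],[0.2,0,0,0.05,0,0,0],[0.2,0,0,0.05,0,0,0],[0.2,0,0,3,0,0,0],[0.2,0,0,6,0,0,0],[1,0,0,11,0,0,0],[1,0,0,16,0,0,0],[1,-5,-3,19,0,0,0],[1,-10,-6,19,0,0,-4],[1,-15,-10,19,0,0,-8],[1,-19,-16,17,0,0,-11.5],[1,-21,-22,15,0,0,-11.5],[1,-22.5,-28,13,0,0,-11.5],[1,-23.3,-34,11,0,0,-11.5],[1,-23.3,-34,11,0,0,-11.5],[1,-23.3,-34,11,0,0,-11.5],[1,-23.3,-34,11,0,0,-11.5],[1,-23.3,-34,11,0,0,-11.5]]]' 40
python3 - <<'E'
from h import *
snap('scene','s16');snap('wrist','w16')
i=cv2.imread('pics/s16.png')[180:330,300:540];cv2.imwrite('pics/s16c.png',cv2.resize(i,None,fx=3,fy=3))
print(proj('w16',[.4022,-.1554,.026]),proj('w16',[.4022,-.1554,.013]))
E
```

```text
time_s: 34.33
position: [0.4023, -0.155, 0.1277]
tool_rot: [[0.998, 0.001, 0.069], [-0.069, -0.0, 0.998], [0.001, -1.0, -0.0]]
ft_force: [-0.6, -0.8, 0.3]
grip_width: 0.0851
[319.18555024 240.41844531] [319.13903842 234.81376847]
```

View pics/s16c.png

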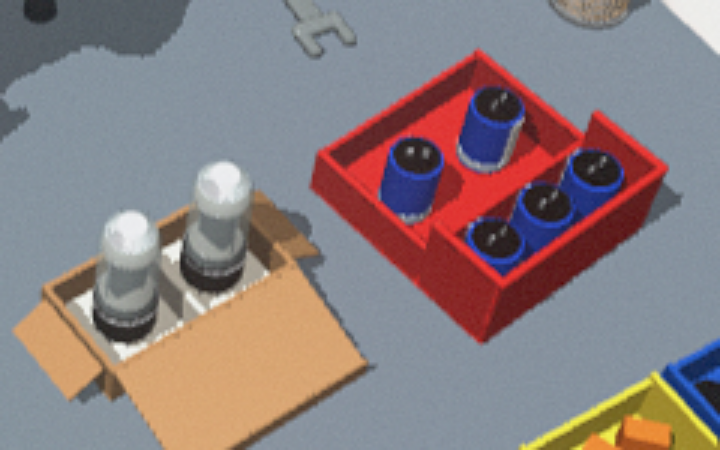

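View pics/w16.png

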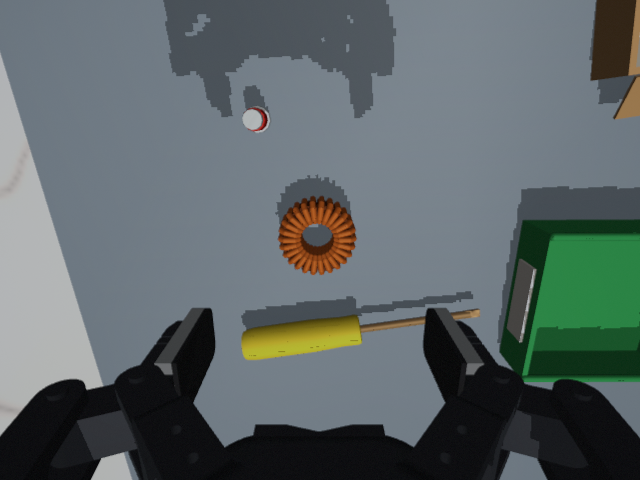

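The cans stand side by side with terminals up, and the choke is centred at (318,236), as predicted. I'll grip it next.

```bash
python3 -m inch '[[[1,-0.1,0,-4,0,0,0],[1,-0.1,0,-8,0,0,0],[1,-0.1,0,-11,0,0,0],[1,-0.1,0,-12.4,0,0,0],[1,-0.1,0,-12.4,0,0,0],[1,-0.1,0,-12.4,0,0,0],[0.5,-0.1,0,-12.4,0,0,0],[0.4,-0.1,0,-12.4,0,0,0],[0.3,-0.1,0,-12.4,0,0,0],[-1,-0.1,0,-12.4,0,0,0],[-1,-0.1,0,-12.4,0,0,0],[-1,-0.1,0,-12.4,0,0,0],[-1,-0.1,0,-12.4,0,0,0]]]' 50
python3 - <<'E'
from h import *
snap('wrist','w17')
E
```

```text
time_s: 36.05
position: [0.4011, -0.156, 0.0041]
tool_rot: [[0.998, 0.001, 0.07], [-0.07, -0.001, 0.998], [0.001, -1.0, -0.0]]
ft_force: [-0.8, 1.0, 12.9]
grip_width: 0.0538
```

View pics/w17.png

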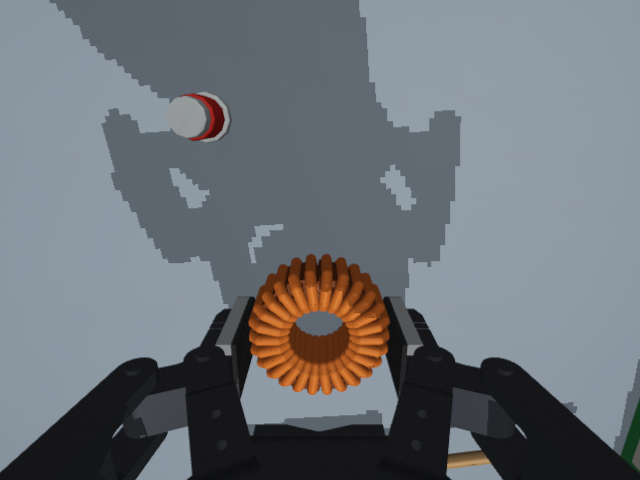

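```bash
python3 -m inch '[[[-1,0,0,2,0,0,0],[-1,0,0,5,0,0,0],[-1,0,0,8,0,0,0],[-1,0,0,9,0,0,0],[-1,4,-1.5,9,0,0,0],[-1,9,-3,9,0,0,0],[-1,14,-4.5,9,0,0,0],[-1,18,-6,9,0,0,0],[-1,21.1,-6.6,9,0,0,0],[-1,21.1,-6.6,9,0,0,0],[-1,21.1,-6.6,9,0,0,0],[-1,21.1,-6.6,9,0,0,0]]]' 50
python3 - <<'E'
from h import *
snap('wrist','w18')
i=cv2.imread('pics/w18.png')
C=np.array([.6126,-.2217]);a=np.radians(-4);X=np.array([np.cos(a),np.sin(a)]);Y=np.array([-X[1],X[0]])
for sx in(-57,57):
  for sy in(-57,57):
    p=C+X*sx/1e3+Y*sy/1e3; q=proj('w18',[*p,.036]);cv2.circle(i,tuple(map(int,q.round())),3,(0,0,255),1)
cv2.imwrite('pics/w18b.png',i)
E
```

```text
time_s: 37.6
position: [0.6112, -0.2217, 0.093]
tool_rot: [[0.998, -0.001, 0.07], [-0.07, 0.001, 0.998], [-0.001, -1.0, 0.0]]
ft_force: [-0.3, 0.2, -1.6]
grip_width: 0.0542
```

View pics/w18b.png

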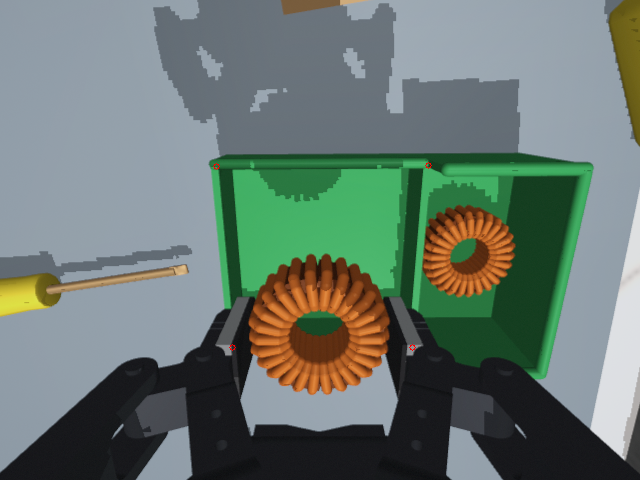

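The rim corners agree to about 3 mm, with the true divider slightly nearer the robot, so I'll shift −1 mm in x and lower.

```bash
python3 -m inch '[[[-1,-0.1,0,-3,0,0,0],[-1,-0.1,0,-5.5,0,0,0],[-1,-0.1,0,-7.2,0,0,0],[-1,-0.1,0,-8,0,0,0],[-1,-0.1,0,-8.3,0,0,0],[-1,-0.1,0,-8.4,0,0,0],[-1,-0.1,0,-8.5,0,0,0],[-1,-0.1,0,-8.55,0,0,0],[-1,-0.1,0,-8.6,0,0,0],[-1,-0.1,0,-8.6,0,0,0]]]' 50
```

```text
time_s: 38.9
position: [0.6112, -0.222, 0.0082]
tool_rot: [[0.998, 0.001, 0.07], [-0.07, -0.0, 0.998], [0.001, -1.0, -0.0]]
ft_force: [-2.4, 0.8, 5.1]
grip_width: 0.0542
```

```bash
python3 -m inch '[[[0.35,-0.1,0,0.1,0,0,0],[0.45,-0.1,0,0.1,0,0,0],[0.45,-0.1,0,0.1,0,0,0],[0.45,-0.1,0,0.1,0,0,0],[0.45,-0.1,0,2,0,0,0],[0.45,-0.1,0,5,0,0,0],[0.45,-0.1,0,9,0,0,0],[0.45,-0.1,0,14,0,0,0],[0.45,-6,0,19,0,0,0],[0.45,-12,-2,21,0,0,0],[0.45,-18,-5,21,0,0,0],[0.45,-22,-10,21,0,0,0],[0.45,-25,-16,21,0,0,0],[0.45,-25,-16,21,0,0,0],[0.45,-25,-16,21,0,0,0]]]' 50
python3 - <<'E'
from h import *
snap('scene','s19');snap('top','t19')
i=cv2.imread('pics/s19.png')[170:420,180:540];cv2.imwrite('pics/s19c.png',cv2.resize(i,None,fx=2.2,fy=2.2))
i=cv2.imread('pics/t19.png')[70:220,120:490];cv2.imwrite('pics/t19c.png',cv2.resize(i,None,fx=2.1,fy=2.1))
E
```

```text
time_s: 40.78
position: [0.3601, -0.383, 0.2172]
tool_rot: [[0.997, -0.0, 0.073], [-0.073, 0.0, 0.997], [-0.0, -1.0, 0.0]]
ft_force: [0.0, 0.8, -0.8]
grip_width: 0.0619
```

View pics/s19c.png

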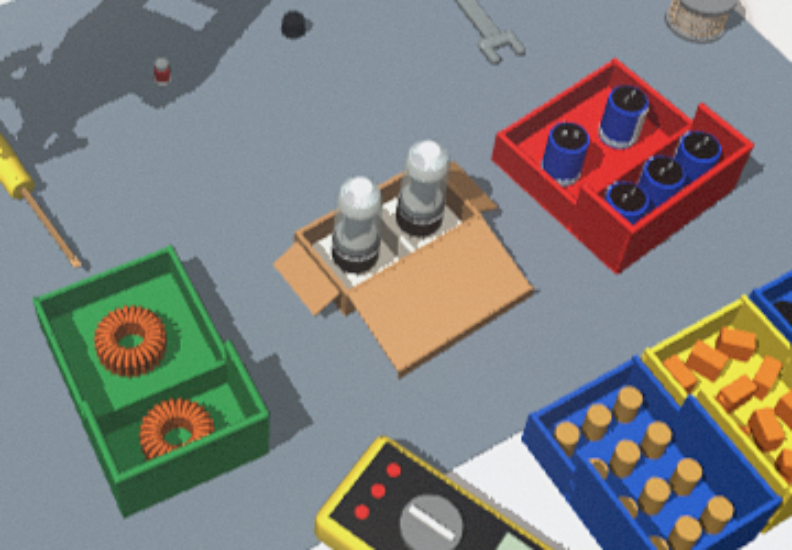

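View pics/t19c.png

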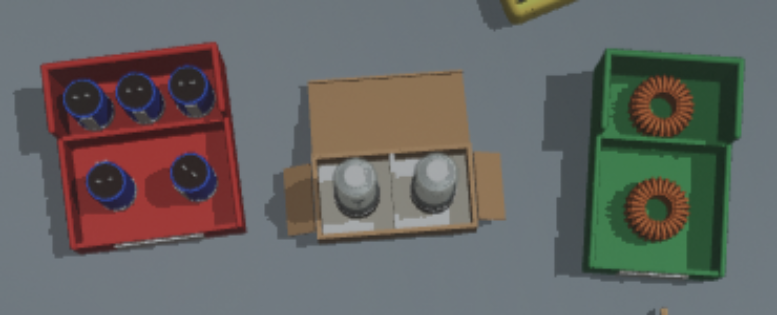

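The last pictures show all five parts in place and the gripper clear of everything, so I'm handing in.

```bash
python3 -c "
from rig import env
print(env.close_job(), env.observe()['time_s'])"
```

```text
the job is handed in; nothing more can be done
the job is handed in; nothing more can be done
```

All five parts are sorted and the job is handed in, at about 41 s of the 115 s allowed. I placed them in the order asked: the valves first, then the capacitors, then the choke.

- **Placing:** I lowered each part until the wrist sensor showed contact with the floor (5–8 N), then released it. Nothing was dropped or knocked over.
- **Final pictures:** the scene and top views show:
  - both valves upright, one in each carton cell;
  - both capacitors side by side in the red bin's front part, terminals up;
  - the choke flat in the green bin's front part;
  - the stock parts and loose tools not visibly moved, and the gripper clear of everything.
- **Disagreements:** measured positions matched the wrist camera to about 1–2 mm. The exceptions were the green bin's divider, about 3 mm off, and the bin angles, which came out 2–4° apart depending on the edge measured. The parts had enough clearance that neither mattered.

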